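# Kickstand out and hold the calibration target upright

### The arm

A 6-joint arm with a two-finger parallel gripper is mounted at the origin on the work surface. World frame = base frame: x ahead of the robot, y to its left, z up, the work surface at z = 0. Lengths are in m, angles in rad, forces in N, time in s.
With the tool pointing down it reaches from about 0.375 to 0.975 m from the base axis. Payload 3.8 kg.
Tool frame: the origin (TCP) lies between the finger pads; the fingertips stand 11 mm ahead of it and the grasp point (between the pads) lies 8 mm behind it; z points along the fingers, y is the line along which they close (so a half turn about z gives the same grasp; the last joint's range is limited). The gripper opens to 85 mm and grips with 20 to 120 N. Pads are 22 mm wide; open, the fingers measure 114 mm over their backs; the gripper's body (76 mm by 85 mm) begins 54 mm behind the grasp point. The pads swing forward as they close: fully open they stand 13 mm farther back than shut.
Start: joints at [1.125, 0.264, 1.604, -0, 1.274, -0.037], TCP at [0.268, 0.619, 0.242] pointing down, gripper open.
Joint ranges: [-2.63, 2.63], [-0.94, 2.18], [0.31, 2.57], [-1.31, 4.45], [0, 2.66], [-2.55, 2.55]. Speed limits (rad/s): [2.57, 2.57, 3.14, 3.14, 3.14, 3.14].

### API

Orientations are given as a rotation vector (axis times angle).
In Python, from workcell import bot gives the robot as it stands.
- The arm moves only by the tool arm_command, never from a script. Its argument "moves" is a list of rows, each a list of 7 numbers: the shift along the tool's x, y, z scaled (see below), then the turn, a rotation vector about the tool's x, y, z scaled (see below), then the opening, from 0 (shut) to 1 (fully open). A call has 1 to 20 rows; each row is the pose to reach, as a shift and turn from the pose commanded when the call began, along the tool's axes at that moment, turning the shorter way round; what a row does not reach only later rows make up. The controller multiplies each number of a shift by 0.8 m and each number of a turn by pi rad. A row lasts 1/12 s, in which the tool goes at most 41.7 mm and 7.16 degrees, less where a joint would pass 70% of its speed; a pose out of reach is approached as far as the arm can. A call with a number of a shift or a turn outside -1 to 1 is refused whole. A call with a gripper value outside its range is refused whole. The fingers move at their own pace and stop on an object; "force" is the grip in N (left out, the last holds). Time passes only in rows, so rows that repeat a pose let the fingers close. It gives the time, the measured TCP pose, the force, the opening and the grip force at its end, in the units of the state.
- bot.state(): the state, without advancing time (a new reading comes with each control period).
- bot.snapshot(name): name is "side" or "top" or "wrist"; returns a dict with "img" (420x560x3 uint8, red, green, blue), "depth" (420x560 float32, m along the optical axis (not along the pixel's ray), 0 where there is no reading), "mtx" (3x3 intrinsics, pixels), "k1" (the pictures are not rectified: a ray, as slopes to the right and down, at radius r is drawn at 1 + k1 r^2 times it, then the intrinsics apply), "eye" and "attitude" of the camera in the world. Camera axes: x right, y down, z forward; pixel columns grow to the right and rows downward; lengths in m; the calibration is good to about 2 mm. A picture is of the moment at which its call begins.
- bot.close_job(): hands the job in; it is judged then, once.
Trained networks look in a picture, given as the dict that the camera call returned (one of the last four; its "shot" number tells which), for a name from the list of things; names that differ only in an ending like _2 or _b are one class to them, and where a whole thing is asked for, a point or a joint stands for the part that bears it (a point fixed in the world has none). Each returns a list of dicts, best first, with "confidence" (0 to 1); they miss things now and then, are a little off and sometimes report something else, mostly with a low value. They report only what shows in the picture. A call takes as long as a camera call. They do not tell look-alikes from the thing itself.
- bot.look_for(name, picture): "bbox" ([centre column, centre row, width, height] in pixels, round what is visible of it).
- bot.trace(name, picture): "region" (420x560 bool, what is visible of it) and "bbox" ([centre column, centre row, width, height] in pixels, round what is visible of it).
- bot.mark_of(name, picture): "xy" ([column, row] in pixels: a listed point, or the origin of a listed thing).
The state is a dict: "clock": time; "joint_positions": joint angles; "qd": joint speeds; "effort": joint torques, N m; "tool_pos": TCP position; "tool_rot": TCP orientation; "wrist_force": force on the tool from outside, world axes, zero at the start; "torque": the same for the moment, N m; "opening": finger opening in m; "finger_force": force on a finger pad.
Only numpy, scipy, OpenCV 4.12 (cv2) and the standard library are available. Lean on these libraries where they do the work, as an engineer would, in place of code of your own. Each camera call takes 0.05 s, during which the arm holds its last target. There are 200 camera calls.

### The job

The calibration target is leaning on the angle plate, and the angle plate is wanted back. First swing the gate on top of the target's frame fully shut over its loading slot, then flip the kickstand on the frame's side over centre until it snaps fully down, and then take the frame by its top, rock it up off the angle plate without lifting its foot from the bench, and finish while still gripping it upright there, clear of the angle plate and steady, so that the plate can be taken away. Do not shove the angle plate or the other things on the bench.

Things in the scene. Friction and masses are not known exactly. Their poses are not given: they have to be found in the camera images.
- frame: Aluminium frame of a calibration target (white glass with black dots in front), 126 mm wide, 18 deep, 170 high (182 with the gate shut), about 0.7 kg. Origin: middle of its underside; z up along it, y along its width towards the kickstand, x from front to back. Foot: round rubber bead, radius 6 mm, so it cannot stand alone: at the start it leans back 0.21 rad on the angle plate's upper edge
- frame_top (a point): point fixed to the frame, 182 mm above its underside, mid width and depth: the middle of the shut gate's top face. Below the 12 mm gate comes the solid top rail (18 mm deep, frame z = 150 to 170 mm); both can be gripped together from above, front to back
- slot_gate (a joint): angle of the gate, 0 = shut (lying along the top rail), grows as it opens upward in the plane of the frame (about the frame's x axis), up to 1.6; it starts at 0.6 to 1.2 rad. Stiff hinge: stays where it is left, about 0.6 N at its tip moves it
- gate_hinge (a point): hinge axis of the gate, at frame (0, -57, 176.5) mm
- gate_tip (a point): upper edge of the gate's free end, 114 mm from the hinge. The gate is a steel bar 16 mm wide (frame x), 12 mm thick; its upper face lies 6.5 mm above the line through the hinge, its under face 5.5 mm below. Shut, the tip is at frame y = +57 mm, z = 183 mm
- kick (a joint): kickstand angle about the frame's +y axis: 0 = folded, leg pointing up along the frame's side, past its top; grows as the leg swings backward; 2.44 = stop, fully down (leg down and back, 40 degrees off the frame's side). A spring pulls it to the nearer end: below its dead centre (about 0.8 to 1.3, as gravity helps) it springs back, beyond it snaps down by itself. About 1 N at the foot flips it
- kick_hub (a point): hub axis of the kickstand, at frame (0, 79, 110) mm; steel hub 16 mm in diameter, 12 mm long, on a 34 mm round boss on the frame's +y side; a small extension spring runs beside it at frame y = 88 to 95 mm, from the boss to the leg 20 mm from the hub
- kick_foot (a point): centre of the leg's rubber ball foot (14 mm diameter), 105 mm from the hub; the leg is a round steel bar of 10 mm diameter in the plane y = 79 mm of the frame. Fully down, the foot stays about 8 mm above the bench while the frame leans on the plate and 22 mm when the frame is upright
- angle_plate: dark cast-iron angle plate, 100 mm deep, 90 wide, 100 high, loose, 3.5 kg. Origin: middle of its underside; its upright face (14 mm thick) is at x = -50 mm and looks along -x at the frame's back; its foot reaches to x = +50 mm, with two sloping webs. The frame stands in front of it, within 15 mm of its middle along y
- gauge_box: bystander: closed dark wooden gauge block case, 75 x 130 x 36 mm, origin under its middle
- v_block: bystander: steel V-block 50 x 50 x 42 mm, origin under its middle
- bushing: bystander: brass flanged bushing, 60 mm flange, 40 mm high, origin under its middle
Mind the look-alikes: they are no part of the job. What is meant by the frame is not green or purple, and is the larger of those in its own colour.

How it is judged:
On the way, in this order (a step that is already met when the one before it is completed fails the run):
1. the gate is fully shut (value of joint slot_gate below 0.06 rad), for 0.2 s.
2. the kickstand has been flipped over centre and is fully down (value of joint kick above 2.3 rad), for 0.2 s.
At the end, for the whole second after the job is handed in: gate shut (within 0.08 rad), kickstand down (beyond 2.3 rad), frame upright within 4 degrees with its foot on the bench (within 6 mm), at rest, held by the fingers (more than 2 N) and not touching the angle plate (value of joint slot_gate below 0.08 rad and value of joint kick above 2.3 rad and angle between frame's own z axis and vertical below 0.07 rad and height (world z) of frame between -0.004 and 0.006 m and contact force between the fingers and frame above 2 N and contact force between angle_plate and frame below 0.1 N and linear speed of frame below 0.02 m/s and angular speed of frame below 0.1 rad/s); the arm keeps its last pose, push and grip.
It fails at once if the frame is lifted off the bench (height (world z) of frame above 0.03 m).
It fails at once if the frame topples (angle between frame's own z axis and vertical above 0.5 rad).
It fails at once if the angle plate is shoved (distance of angle_plate from where it was at the start of the episode above 0.02 m).
It fails at once if a bystander is disturbed (distance of any of gauge_box, v_block, bushing from where it was at the start of the episode above 0.02 m).
It also fails if it takes over 58 s, if anything falls off the work surface, if the arm or the gripper's body presses on something with over 40 N, if the wrist force passes 120 N, or if a joint passes its speed limit or range.

## Working session

There is one attempt and no reset: what is moved stays moved. The work goes in short steps, Python scripts to look and compute and a tool call to move; the robot and the scene stay as the last step left them, time stands still between calls to the robot, and variables do not carry over. Pictures are saved under pics/ and viewed, at most 10 in all, crops included, and the job is handed in when it is done.

Besides the shell and the picture viewer there is one more tool, called after "Call:" as name([rows], argument=value, ...), one row to a line, values as JSON. arm_command: Moves the arm, as the interface text tells. Its arguments: {"type":"object","properties":{"moves":{"type":"array","items":{"type":"array","items":{"type":"number"}}},"force":{"type":"number"}},"required":["moves"]}

```bash
ls; mkdir -p pics; cat > h.py <<'E'
import numpy as np, cv2
from workcell import bot
from scipy.spatial.transform import Rotation as R
def cam(p):
    A=np.array(p["attitude"],float)
    M=A if A.shape==(3,3) else R.from_rotvec(A).as_matrix()
    return M,np.array(p["eye"],float)
def ray(p,uv):
    K=np.array(p["mtx"]);k=p["k1"]
    d=(np.array(uv,float).reshape(-1,2)-K[:2,2])/[K[0,0],K[1,1]]
    s=d.copy()
    for _ in range(20): s=d/(1+k*(s**2).sum(1,keepdims=True))
    return np.c_[s,np.ones(len(s))]
def pts(p,uv):
    M,e=cam(p);uv=np.array(uv).reshape(-1,2);r=ray(p,uv)
    z=np.array(p["depth"])[uv[:,1].astype(int),uv[:,0].astype(int)]
    return (r*z[:,None])@M.T+e, z
def proj(p,X):
    M,e=cam(p);c=(np.array(X).reshape(-1,3)-e)@M;s=c[:,:2]/c[:,2:]
    s=s*(1+p["k1"]*(s**2).sum(1,keepdims=True));K=np.array(p["mtx"])
    return s*[K[0,0],K[1,1]]+K[:2,2]
def save(p,n,img=None): cv2.imwrite("pics/"+n+".png",cv2.cvtColor(p["img"] if img is None else img,cv2.COLOR_RGB2BGR))
E
python3 - <<'E'
from h import *
for c in("side","top"):
    p=bot.snapshot(c);save(p,c)
    print(c,p["eye"],np.array(p["attitude"]).round(3).tolist(),p["k1"],np.array(p["mtx"]).round(1).tolist())
    for n in("frame","angle_plate","gauge_box","v_block","bushing","slot_gate","kick"):
        print(n,[(np.round(d["bbox"]).tolist(),round(d["confidence"],2)) for d in bot.look_for(n,p)])
    for n in("frame_top","gate_hinge","gate_tip","kick_hub","kick_foot","frame"):
        print(n,[(np.round(d["xy"],1).tolist(),round(d["confidence"],2)) for d in bot.mark_of(n,p)])
print(bot.state())
E
```

```text
pics
side [-0.08029568 -0.6703916   0.96932865] [-2.172, 0.832, -0.358] -0.10838882526999463 [[419.4, 0.0, 282.1], [0.0, 419.4, 210.4], [0.0, 0.0, 1.0]]
frame [([370.0, 264.0, 54.0, 59.0], 0.91), ([287.0, 313.0, 64.0, 39.0], 0.8), ([258.0, 204.0, 6.0, 29.0], 0.57)]
angle_plate [([302.0, 244.0, 14.0, 24.0], 0.63)]
gauge_box [([196.0, 195.0, 42.0, 32.0], 0.67)]
v_block [([389.0, 314.0, 30.0, 28.0], 0.61)]
bushing [([356.0, 328.0, 22.0, 22.0], 0.85), ([276.0, 226.0, 52.0, 80.0], 0.46)]
slot_gate [([284.0, 202.0, 27.0, 32.0], 0.78), ([277.0, 297.0, 23.0, 18.0], 0.46), ([197.0, 233.0, 23.0, 8.0], 0.38), ([256.0, 205.0, 8.0, 36.0], 0.38)]
kick [([392.0, 277.0, 7.0, 31.0], 0.58), ([176.0, 238.0, 0.0, 22.0], 0.53), ([278.0, 226.0, 44.0, 80.0], 0.32)]
frame_top [([195.8, 230.2], 0.9), ([365.6, 281.6], 0.8), ([282.8, 212.1], 0.62)]
gate_hinge [([299.4, 217.8], 0.77), ([207.9, 235.9], 0.5), ([288.2, 289.6], 0.46)]
gate_tip [([275.0, 184.9], 0.61), ([267.7, 305.9], 0.6), ([384.3, 278.0], 0.59), ([184.1, 236.6], 0.46)]
kick_hub [([390.2, 261.8], 0.69), ([278.4, 318.5], 0.63), ([176.0, 248.7], 0.5
[... 1677 characters left out ...]
32.3, 147.9], 0.59)]
{'clock': 1.4, 'joint_positions': array([ 1.12510186e+00,  2.63880958e-01,  1.60399038e+00, -5.89745606e-06,
        1.27369243e+00, -3.68879814e-02]), 'qd': array([-0.00154563,  0.00081294,  0.00086346,  0.00063883,  0.00084795,
        0.00035213]), 'effort': array([-6.05018813e-04, -5.15060985e+01, -3.67706609e+01, -2.00488971e-04,
        1.18497726e-03, -1.63105284e-05]), 'tool_pos': array([0.26831929, 0.61938114, 0.24229777]), 'tool_rot': array([6.37684305e-01, 3.07618032e+00, 4.19481424e-05]), 'wrist_force': array([ 0.17941358, -0.85930635, -0.34771538]), 'torque': array([ 0.00440813, -0.00637268,  0.01225171]), 'finger_force': 0.0, 'opening': 0.08542196908028717}
```

```bash
python3 - <<'E'
import cv2,numpy as np
a=cv2.imread("pics/side.png")[170:370,140:440];b=cv2.imread("pics/top.png")[120:320,140:440]
cv2.imwrite("pics/both.png",cv2.resize(np.vstack([a,b]),None,fx=1.5,fy=1.5,interpolation=cv2.INTER_CUBIC))
a=cv2.imread("pics/side.png")[170:350,150:430];cv2.imwrite("pics/sidec.png",cv2.resize(a,None,fx=2.8,fy=2.8,interpolation=cv2.INTER_CUBIC))
E
```

```text
(no output)
```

View pics/both.png

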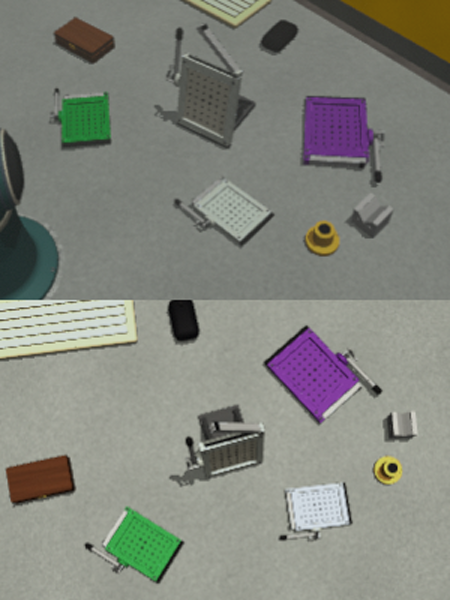

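View pics/sidec.png

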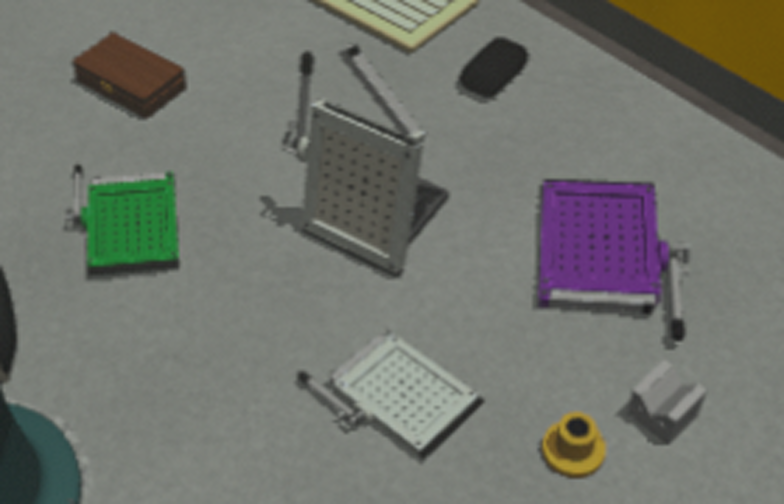

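The meant frame is the grey one leaning on the plate at side (278,225) / top (295,212). The green one at side (197,245) and the purple one at (365,250) are excluded by colour. The light grey flat one at (287,313) is smaller and lies on the bench. The enlarged crop confirms this: gate open up and hinged at the right, kickstand folded up on the left (+y).

```bash
cat >> h.py <<'E'
from scipy.optimize import least_squares
def fpose(v): # x,y,yaw,lean -> R,t
    x,y,yaw,l=v[:4]
    Rm=R.from_euler("ZY",[yaw,l]).as_matrix(); t=np.array([x,y,0.006])-Rm@[0,0,.006]
    return Rm,t
def model(v):
    Rm,t=fpose(v);g,k=v[4],v[5]
    tip=[0,-.057+.114*np.cos(g)-.0065*np.sin(g),.1765+.114*np.sin(g)+.0065*np.cos(g)]
    L=dict(gate_hinge=[0,-.057,.1765],gate_tip=tip,kick_hub=[0,.079,.110],
      kick_foot=[.105*np.sin(k),.079,.110+.105*np.cos(k)],frame_top=[0,0,.182],frame=[0,0,0])
    return {n:Rm@np.array(a)+t for n,a in L.items()}
E
python3 - <<'E'
from h import *
obs=[]
P={}
for c in("side","top"):
    p=bot.snapshot(c);P[c]=p
    for n in("gate_hinge","gate_tip","kick_hub","kick_foot","frame"):
        for d in bot.mark_of(n,p): obs.append((c,n,d["xy"],d["confidence"]))
seed={"side":(278,225),"top":(290,215)}
obs=[o for o in obs if np.hypot(*(np.array(o[2])-seed[o[0]]))<50]
for o in obs: print(o[0],o[1],np.round(o[2],1),round(o[3],2))
def f(v):
    m=model(v);return np.concatenate([(proj(P[c],m[n])[0]-xy)for c,n,xy,_ in obs]+[[(v[3]-.21)*200,(v[5])*10]])
s=least_squares(f,[.3,0,0,.21,.9,0],loss="soft_l1",f_scale=1.5);print(s.x.round(4))
for o,r in zip(obs,s.fun[:-2].reshape(-1,2)):print(o[0],o[1],r.round(1))
np.save("pose.npy",s.x)
# plane from depth in side view front face
p=P["side"];m=model(s.x);Rm,t=fpose(s.x)
for c in P:
    p=P[c]
    u,v=np.meshgrid(np.arange(235,330),np.arange(160,270));uv=np.c_[u.ravel(),v.ravel()]
    X,z=pts(p,uv);L=(X-t)@Rm
    ok=(z>0)&(abs(L[:,0])<.04)&(abs(L[:,1])<.06)&(L[:,2]>.02)&(L[:,2]<.165)
    q=L[ok];print(c,ok.sum(),np.percentile(q[:,0],[5,25,50,75,95]).round(4))
    A=np.c_[q[:,1:],np.ones(len(q))];print("slopes dx/dy,dx/dz,off",np.linalg.lstsq(A,q[:,0],rcond=None)[0].round(4))
E
```

```text
side gate_hinge [297.2 220.5] 0.57
side gate_tip [275.5 185.8] 0.59
side kick_hub [273.6 261.1] 0.54
side kick_hub [254.4 221. ] 0.44
side kick_foot [259.2 192.1] 0.66
side frame [275.  260.3] 0.66
top gate_hinge [309.3 206.2] 0.66
top gate_tip [268.8 228.7] 0.7
top gate_tip [279.7 204.6] 0.48
top kick_hub [269.6 227.6] 0.53
top kick_foot [296.  210.8] 0.71
top kick_foot [266.9 212.9] 0.67
top frame [294.2 234.1] 0.81
[ 0.465  -0.0068  0.2571  0.2124  0.5445  0.0224]
side gate_hinge [ 0.5 -1.4]
side gate_tip [-3.4  1.6]
side kick_hub [-17.  -40.2]
side kick_hub [ 2.2 -0.1]
side kick_foot [ 0.5 -1.9]
side frame [-0.2  0.1]
top gate_hinge [4.4 0.4]
top gate_tip [ 11.6 -22.6]
top gate_tip [0.7 1.5]
top kick_hub [-0.4 -0.2]
top kick_foot [-30.1   2.3]
top kick_foot [-1.   0.2]
top frame [ 1.5 -1.1]
side 1446 [-0.0087 -0.0055 -0.0026 -0.0009  0.0012]
slopes dx/dy,dx/dz,off [-0.0086 -0.0097 -0.0023]
top 683 [-0.0076 -0.0058 -0.0018 -0.0009  0.0003]
slopes dx/dy,dx/dz,off [-0.0112 -0.0124 -0.0019]
```

```bash
cat >> h.py <<'E'
def tool(v): # tool aligned with frame: x=fy,y=fx,z=-fz
    Rm,_=fpose(v); return np.c_[Rm[:,1],Rm[:,0],-Rm[:,2]]
def cmd(pos,Rt):
    s=bot.state();R0=R.from_rotvec(s["tool_rot"]).as_matrix()
    d=R0.T@(np.array(pos)-s["tool_pos"]);w=R.from_matrix(R0.T@Rt).as_rotvec()
    print("shift",(d/.8).round(4).tolist(),"turn",(w/np.pi).round(4).tolist(),"mm",round(1000*np.linalg.norm(d)),"deg",round(np.degrees(np.linalg.norm(w)),1),
      "rows",round(max(np.linalg.norm(d)/.0417,np.degrees(np.linalg.norm(w))/7.16),1))
E
python3 - <<'E'
from h import *
p=bot.snapshot("wrist");M,e=cam(p);s=bot.state();R0=R.from_rotvec(s["tool_rot"]).as_matrix()
print("eye in tool",(R0.T@(e-s["tool_pos"])).round(3),"att",(R0.T@M).round(2).tolist(),np.array(p["mtx"]).round(0).tolist())
v=np.load("pose.npy");Rm,t=fpose(v)
print({k:a.round(3).tolist() for k,a in model(v).items()})
Rt=tool(v)
cmd(Rm@[-.05,0,.40]+t,Rt)
cmd([.43,0,.42],R.from_euler("Z",v[2]).as_matrix()@np.array([[0,1,0],[1,0,0],[0,0,-1.]]))
E
```

```text
eye in tool [ 0.082 -0.001 -0.132] att [[0.0, -0.95, -0.32], [1.0, 0.0, 0.0], [-0.0, -0.32, 0.95]] [[348.0, 0.0, 277.0], [0.0, 348.0, 213.0], [0.0, 0.0, 1.0]]
{'gate_hinge': [0.514, -0.053, 0.173], 'gate_tip': [0.504, 0.042, 0.236], 'kick_hub': [0.466, 0.075, 0.108], 'kick_foot': [0.49, 0.081, 0.21], 'frame_top': [0.501, 0.003, 0.178], 'frame': [0.464, -0.007, 0.0]}
shift [-0.5704, -0.5941, -0.1993] turn [0.0629, 0.0306, 0.2869] mm 678 deg 53.2 rows 16.3
shift [-0.4932, -0.6301, -0.2221] turn [-0.0, 0.0, 0.288] mm 664 deg 51.8 rows 15.9
```

Call:
arm_command([
  [-0.3,-0.3,-0.2,0.03,0.015,0.14,0.5],
  [-0.57,-0.594,-0.2,0.063,0.031,0.287,0],
  [-0.57,-0.594,-0.2,0.063,0.031,0.287,0],
  [-0.57,-0.594,-0.2,0.063,0.031,0.287,0],
  [-0.57,-0.594,-0.2,0.063,0.031,0.287,0],
  [-0.57,-0.594,-0.2,0.063,0.031,0.287,0],
  [-0.57,-0.594,-0.2,0.063,0.031,0.287,0],
  [-0.57,-0.594,-0.2,0.063,0.031,0.287,0],
  [-0.57,-0.594,-0.2,0.063,0.031,0.287,0],
  [-0.57,-0.594,-0.2,0.063,0.031,0.287,0],
  [-0.57,-0.594,-0.2,0.063,0.031,0.287,0],
  [-0.57,-0.594,-0.2,0.063,0.031,0.287,0],
  [-0.57,-0.594,-0.2,0.063,0.031,0.287,0],
  [-0.57,-0.594,-0.2,0.063,0.031,0.287,0],
  [-0.57,-0.594,-0.2,0.063,0.031,0.287,0],
  [-0.57,-0.594,-0.2,0.063,0.031,0.287,0],
  [-0.57,-0.594,-0.2,0.063,0.031,0.287,0],
  [-0.57,-0.594,-0.2,0.063,0.031,0.287,0],
  [-0.57,-0.594,-0.2,0.063,0.031,0.287,0],
  [-0.57,-0.594,-0.2,0.063,0.031,0.287,0],
])

```text
clock: 3.72
tool_pos: [0.4974, 0.003, 0.4018]
tool_rot: [-1.831, -2.375, 0.253]
wrist_force: [-0.1, -0.5, -0.1]
opening: -0.0004
finger_force: 0.0
```

```bash
cat >> h.py <<'E'
def fit(v0,cams=("wrist","side","top"),gate=None,kick=None,rad=22,lean=.21,show=None):
    obs=[];P={c:bot.snapshot(c) for c in cams}
    m=model(v0)
    for c in cams:
        for n in("gate_hinge","gate_tip","kick_hub","kick_foot","frame","frame_top"):
            if n=="frame_top" and gate is None: continue
            q=proj(P[c],m[n])[0];s=rad*(2.5 if c=="wrist" else 1)
            D=[d for d in bot.mark_of(n,P[c]) if np.hypot(*(np.array(d["xy"])-q))<s]
            if D: obs.append((c,n,D[0]["xy"],D[0]["confidence"]))
    W=dict(wrist=1,side=1,top=1)
    def f(v):
        m=model(v);r=[(proj(P[c],m[n])[0]-xy)*W[c] for c,n,xy,_ in obs]
        return np.concatenate(r+[[(v[3]-lean)*200,(v[4]-gate)*100 if gate is not None else 0,(v[5]-(kick or 0))*(100 if kick is not None else 0)]])
    s=least_squares(f,v0,loss="soft_l1",f_scale=1.5)
    print("pose",s.x.round(4))
    for o,r in zip(obs,s.fun[:-3].reshape(-1,2)):print(o[0],o[1],np.round(o[2]),r.round(1))
    if show:
        p=P[cams[0]];im=p["img"].copy();m=model(s.x)
        for n,a in m.items():
            q=proj(p,a)[0]; cv2.circle(im,tuple(int(i) for i in q),3,(255,0,0),-1)
        Rm,t=fpose(s.x)
        for z in(0,.17):
            C=[Rm@np.array([x,y,z])+t for x,y in((-.009,-.063),(-.009,.063),(.009,.063),(.009,-.063))]
            cv2.polylines(im,[proj(p,C).astype(int)],True,(0,255,0),1)
        save(p,show,im)
    return s.x,P
E
python3 - <<'E'
from h import *
v,P=fit(np.load("pose.npy"),kick=0,show="w1")
np.save("pose.npy",v)
print(bot.state()["joint_positions"].round(2))
E
```

```text
pose [ 0.4663 -0.0091  0.2802  0.2127  0.6442  0.0028]
wrist gate_hinge [325. 233.] [ 0.5 -0.7]
wrist gate_tip [340. 165.] [0.3 0.4]
wrist kick_hub [322. 104.] [-1.3 -0.8]
wrist kick_foot [336.  99.] [-0.4  4.2]
wrist frame [311. 157.] [ 0.5 -1.7]
side gate_hinge [300. 216.] [-1.9  2.6]
side gate_tip [277. 184.] [-1.9  1.1]
side kick_hub [256. 224.] [ 1.3 -2.8]
side kick_foot [259. 194.] [ 0.4 -2.8]
side frame [274. 262.] [ 1.8 -1.1]
[-0.01  0.    1.62 -0.06  1.72 -0.27]
```

View pics/w1.png

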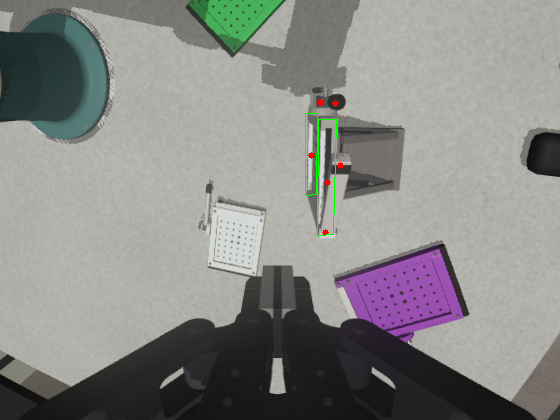

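Wrist view: frame's top rail at (327,175), hinge (325,233), gate tip (340,165), leg foot (336,102). Model overlay matches; I check it with depth.

```bash
python3 - <<'E'
from h import *
v=np.load("pose.npy");Rm,t=fpose(v);p=bot.snapshot("wrist")
u,w=np.meshgrid(np.arange(300,360),np.arange(85,245));uv=np.c_[u.ravel(),w.ravel()]
X,z=pts(p,uv);L=(X-t)@Rm;ok=z>0
def st(n,m):
    q=L[m&ok];print(n,len(q),"x",np.percentile(q[:,0],[2,50,98]).round(4),"y",np.percentile(q[:,1],[2,98]).round(4),"z",np.percentile(q[:,2],[2,50,98]).round(4))
st("toprail",(L[:,2]>.155)&(L[:,2]<.177)&(abs(L[:,1])<.06)&(abs(L[:,0])<.02))
g=(L[:,2]>.195)&(abs(L[:,1])<.06)&(abs(L[:,0])<.03);st("gate",g)
q=L[g&ok];print(np.polyfit(q[:,1],q[:,2],1), "at -.057",np.polyval(np.polyfit(q[:,1],q[:,2],1),-.057))
st("foot",(L[:,2]>.2)&(L[:,1]>.068)&(L[:,1]<.1))
E
```

```text
toprail 1143 x [-0.0082 -0.0034  0.0095] y [-0.0469  0.059 ] z [0.1572 0.1707 0.1726]
gate 1372 x [-0.0071 -0.0001  0.0084] y [-0.0381  0.0387] z [0.1969 0.2316 0.2491]
[0.68552029 0.22421248] at -.057 0.1851378275990811
foot 255 x [-0.0049  0.0005  0.008 ] y [0.074  0.0869] z [0.2025 0.2202 0.2231]
```

```bash
python3 - <<'E'
from h import *
v=np.load("pose.npy");v[4]=.601;np.save("pose.npy",v);Rm,t=fpose(v)
cmd(Rm@[0,.019,.27]+t,tool(v))
E
```

```text
shift [0.0218, 0.0633, 0.1631] turn [-0.0002, -0.0019, -0.0073] mm 141 deg 1.4 rows 3.4
```

Call:
arm_command([
  [0.022,0.063,0.08,0,-0.002,-0.007,0],
  [0.022,0.063,0.13,0,-0.002,-0.007,0],
  [0.022,0.063,0.163,0,-0.002,-0.007,0],
  [0.022,0.063,0.163,0,-0.002,-0.007,0],
  [0.022,0.063,0.163,0,-0.002,-0.007,0],
])

```text
clock: 5.08
tool_pos: [0.5106, 0.0249, 0.2581]
tool_rot: [-1.8, -2.391, 0.267]
wrist_force: [-0.1, 0.6, -0.6]
opening: 0.0004
finger_force: 0.0
```

```bash
python3 - <<'E'
from h import *
v=np.load("pose.npy");Rm,t=fpose(v);s=bot.state()
print("tcp in frame",((s["tool_pos"]-t)@Rm).round(4));cmd(Rm@[0,.019,.2]+t,tool(v))
E
```

```text
tcp in frame [-0.0024  0.0204  0.2634]
shift [-0.0019, 0.0039, 0.0792] turn [-0.0036, -0.0008, 0.0001] mm 63 deg 0.7 rows 1.5
```

Call:
arm_command([
  [-0.002,0.003,0.008,0,0,0,0],
  [-0.002,0.003,0.016,0,0,0,0],
  [-0.002,0.003,0.024,0,0,0,0],
  [-0.002,0.003,0.032,0,0,0,0],
  [-0.002,0.003,0.04,0,0,0,0],
  [-0.002,0.003,0.048,0,0,0,0],
  [-0.002,0.003,0.056,0,0,0,0],
  [-0.002,0.003,0.064,0,0,0,0],
  [-0.002,0.003,0.072,0,0,0,0],
  [-0.002,0.003,0.08,0,0,0,0],
  [-0.002,0.003,0.085,0,0,0,0],
  [-0.002,0.003,0.085,0,0,0,0],
])

```text
clock: 6.08
tool_pos: [0.5023, 0.0197, 0.1959]
tool_rot: [-1.806, -2.397, 0.259]
wrist_force: [-0.7, 0.5, 0.1]
opening: -0.0003
finger_force: 0.0
```

```bash
python3 - <<'E'
from h import *
v=np.load("pose.npy");Rm,t=fpose(v);s=bot.state()
print("tcp in frame",((s["tool_pos"]-t)@Rm).round(4),"F",(s["wrist_force"]@Rm).round(2))
E
```

```text
tcp in frame [0.0015 0.0178 0.2006] F [-0.5   0.65 -0.03]
```

Call:
arm_command([
  [0,0,0,0,0,0,0],
  [0,0,0.0015,0,0,0,0],
  [0,0,0.003,0,0,0,0],
  [0,0,0.003,0,0,0,0],
  [0,0,0.003,0,0,0,0],
])

```text
clock: 6.5
tool_pos: [0.5028, 0.0197, 0.195]
tool_rot: [-1.807, -2.399, 0.257]
wrist_force: [0.9, 0.1, -0.3]
opening: -0.0003
finger_force: 0.0
```

```bash
python3 - <<'E'
from h import *
v=np.load("pose.npy");Rm,t=fpose(v);s=bot.state()
print("tcp in frame",((s["tool_pos"]-t)@Rm).round(4),"F",(s["wrist_force"]@Rm).round(2))
E
```

```text
tcp in frame [0.0022 0.0176 0.1999] F [ 0.87 -0.18 -0.08]
```

Call:
arm_command([
  [0,0,0.003,0,0,0,0],
  [0,0,0.005,0,0,0,0],
  [0,0,0.006,0,0,0,0],
  [0,0,0.006,0,0,0,0],
])

```text
clock: 6.83
tool_pos: [0.5016, 0.0194, 0.19]
tool_rot: [-1.807, -2.398, 0.257]
wrist_force: [-0.4, 0.2, 0.2]
opening: -0.0
finger_force: 0.0
```

```bash
python3 - <<'E'
from h import *
v=np.load("pose.npy");Rm,t=fpose(v);s=bot.state()
print("tcp in frame",((s["tool_pos"]-t)@Rm).round(4),"F",(s["wrist_force"]@Rm).round(2))
p=bot.snapshot("wrist");save(p,"w2")
E
```

```text
tcp in frame [0.002  0.0176 0.1947] F [-0.36  0.32  0.11]
```

View pics/w2.png

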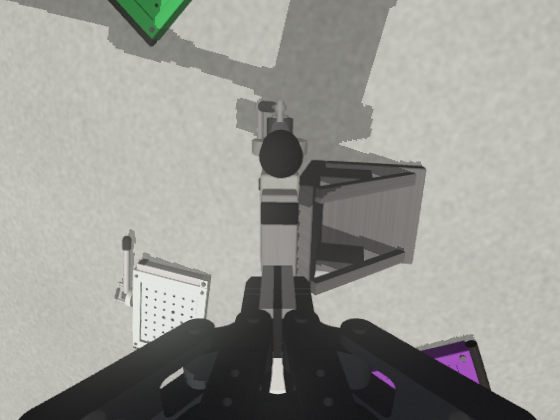

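Gate follows under the fingers (tip edge at about (280,200)), not quite shut; press a little further.

Call:
arm_command([
  [0,0,0.002,0,0,0,0],
  [0,0,0.004,0,0,0,0],
  [0,0,0.006,0,0,0,0],
  [0,0,0.006,0,0,0,0],
  [0,0,0.006,0,0,0,0],
])

```text
clock: 7.3
tool_pos: [0.502, 0.0194, 0.1894]
tool_rot: [-1.809, -2.4, 0.254]
wrist_force: [-3.3, 1.4, 16.6]
opening: 0.0001
finger_force: 8.0
```

```bash
python3 - <<'E'
from h import *
v=np.load("pose.npy");Rm,t=fpose(v);s=bot.state()
print("tcp in frame",((s["tool_pos"]-t)@Rm).round(4),"F",(s["wrist_force"]@Rm).round(2))
p=bot.snapshot("wrist")
u,w=np.meshgrid(np.arange(262,298),np.arange(120,265));uv=np.c_[u.ravel(),w.ravel()]
X,z=pts(p,uv);L=(X-t)@Rm
for y in np.arange(.02,.09,.006):
    q=L[(z>0)&(abs(L[:,1]-y)<.003)&(abs(L[:,0])<.006)&(L[:,2]>.1)]
    print(round(y,3),len(q),np.percentile(q[:,2],[10,50,90]).round(4) if len(q) else"")
E
```

```text
tcp in frame [0.0025 0.0175 0.1942] F [-6.22  2.21 15.64]
0.02 0 
0.026 172 [0.1825 0.1831 0.1839]
0.032 305 [0.1825 0.1833 0.184 ]
0.038 324 [0.1825 0.1833 0.1841]
0.044 293 [0.1826 0.1834 0.1845]
0.05 341 [0.1846 0.1853 0.186 ]
0.056 505 [0.1753 0.1834 0.1856]
0.062 341 [0.1696 0.1709 0.1781]
0.068 0 
0.074 174 [0.218  0.2201 0.2214]
0.08 634 [0.2192 0.2219 0.223 ]
0.086 770 [0.1376 0.2182 0.2215]
```

Gate is shut (top face flat at z = 0.183, 16 N reaction). Retract and move in front of the kickstand's foot, then re-measure.

Call:
arm_command([
  [0,0,-0.02,0,0,0,0],
  [0,0,-0.06,0,0,0,0],
  [0,0,-0.1,0,0,0,0],
  [0,-0.04,-0.11,0,0,0,0],
  [0.04,-0.08,-0.11,0,0,0,0],
  [0.08,-0.08,-0.11,0,0,0,0],
  [0.083,-0.08,-0.11,0,0,0,0],
  [0.083,-0.08,-0.11,0,0,0,0],
])

```text
clock: 8.02
tool_pos: [0.4396, 0.0719, 0.2854]
tool_rot: [-1.804, -2.402, 0.256]
wrist_force: [0.2, -0.1, 1.2]
opening: -0.0
finger_force: 0.0
```

```bash
python3 - <<'E'
from h import *
v0=np.load("pose.npy");v0[4]=0
v,P=fit(v0,gate=0,kick=0,show="w3");np.save("pose1.npy",v)
for vv in(v0,v):
    Rm,t=fpose(vv);p=P["wrist"];s=bot.state()
    print("tcp in frame",((s["tool_pos"]-t)@Rm).round(4),"F",(s["wrist_force"]@Rm).round(2))
    u,w=np.meshgrid(np.arange(150,560),np.arange(0,400));uv=np.c_[u.ravel(),w.ravel()]
    X,z=pts(p,uv);L=(X-t)@Rm;ok=z>0
    def st(n,m):
        q=L[m&ok]
        if len(q):print(n,len(q),"x",np.percentile(q[:,0],[2,50,98]).round(4),"y",np.percentile(q[:,1],[2,98]).round(4),"z",np.percentile(q[:,2],[2,50,98]).round(4))
    st("gate",(L[:,2]>.172)&(L[:,2]<.195)&(abs(L[:,1])<.056)&(abs(L[:,0])<.02))
    st("foot",(L[:,2]>.2)&(L[:,2]<.24)&(L[:,1]>.06)&(L[:,1]<.1)&(abs(L[:,0])<.02))
    st("gate-y",(L[:,2]>.172)&(L[:,2]<.195)&(L[:,1]>-.056)&(L[:,1]<-.02)&(abs(L[:,0])<.02))
    st("gate+y",(L[:,2]>.172)&(L[:,2]<.195)&(L[:,1]<.056)&(L[:,1]>.02)&(abs(L[:,0])<.02))
E
```

```text
pose [ 0.4667 -0.0063  0.2625  0.2095  0.0046 -0.0052]
wrist gate_tip [367. 254.] [-0.1 -0.4]
wrist kick_hub [352. 198.] [-1.7 -2.1]
wrist kick_foot [382. 242.] [0.3 2.2]
wrist frame [328. 230.] [0.  1.5]
wrist frame_top [358. 320.] [ 0.3 -0.6]
side gate_hinge [297. 218.] [0.5 1.3]
side gate_tip [265. 201.] [0.1 1. ]
side kick_hub [257. 223.] [-0.6 -2.4]
side frame_top [281. 210.] [ 0.4 -0.5]
top gate_hinge [313. 204.] [0.2 2. ]
top gate_tip [276. 217.] [-1.4 -1.3]
top frame [297. 234.] [-1.1 -1.9]
tcp in frame [-0.0618  0.0841  0.2781] F [ 0.53 -0.26 -0.39]
gate 1496 x [-0.0067  0.      0.0091] y [0.0038 0.0554] z [0.1741 0.1837 0.1863]
foot 626 x [-0.0049 -0.0003  0.0068] y [0.0762 0.0881] z [0.2016 0.2183 0.223 ]
gate+y 1062 x [-0.0066  0.0001  0.0093] y [0.0208 0.0556] z [0.1741 0.1838 0.1864]
tcp in frame [-0.0635  0.0814  0.2777] F [ 0.54 -0.25 -0.39]
gate 1563 x [-0.0079 -0.0012  0.0079] y [0.002  0.0549] z [0.1738 0.1833 0.1858]
foot 624 x [-0.0068 -0.0022  0.0048] y [0.0744 0.0863] z [0.2014 0.2177 0.2224]
gate+y 1070 x [-0.0079 -0.0012  0.008 ] y [0.0211 0.0552] z [0.1738 0.1834 0.186 ]
```

Call:
arm_command([
  [0,0,0.04,0,0,0,0],
  [0,0,0.08,0,0,0,0],
  [0,0.015,0.103,0,0,0,0],
  [0,0.035,0.103,0,0,0,0],
  [0,0.053,0.103,0,0,0,0],
  [0,0.067,0.104,0,0,0,0],
  [0,0.081,0.105,0,0,0,0],
  [0,0.095,0.11,0,0,0,0],
  [0,0.107,0.116,0,0,0,0],
  [0,0.118,0.124,0,0,0,0],
  [0,0.129,0.133,0,0,0,0],
  [0,0.137,0.144,0,0,0,0],
  [0,0.144,0.157,0,0,0,0],
  [0,0.148,0.166,0,0,0,0],
  [0,0.15,0.174,0,0,0,0],
  [0,0.15,0.174,0,0,0,0],
])

```text
clock: 10.4
tool_pos: [0.5229, 0.0948, 0.1213]
tool_rot: [-1.805, -2.396, 0.261]
wrist_force: [0.1, -0.4, -0.2]
opening: 0.0003
finger_force: 0.0
```

```bash
python3 - <<'E'
from h import *
v=np.load("pose.npy");Rm,t=fpose(v);s=bot.state()
print("tcp in frame",((s["tool_pos"]-t)@Rm).round(4),"F",(s["wrist_force"]@Rm).round(2))
p=bot.snapshot("wrist");q=bot.snapshot("side")
a=p["img"];b=cv2.resize(q["img"][160:300,200:380],(540,420),interpolation=cv2.INTER_CUBIC)
im=np.hstack([a[:, 100:500],b[:,:400]]);save(p,"w4",im)
E
```

```text
tcp in frame [0.057  0.0842 0.1362] F [ 0.02 -0.43 -0.17]
```

View pics/w4.png

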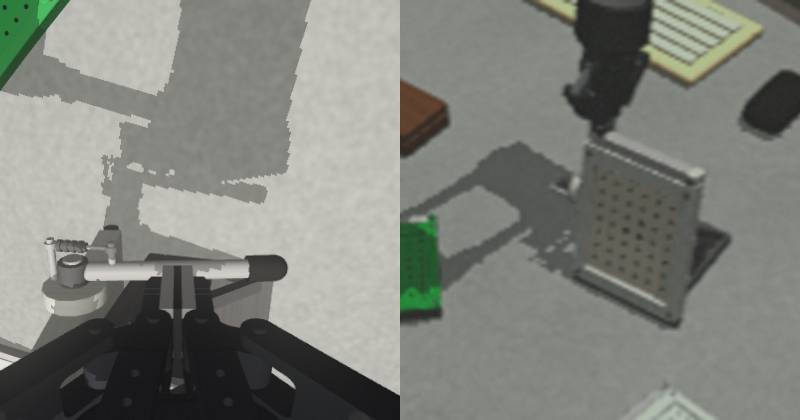

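Leg points backward under the finger, ball at (268,265) in the wrist half; I measure its angle.

```bash
python3 - <<'E'
from h import *
v=np.load("pose.npy");Rm,t=fpose(v);p=bot.snapshot("wrist")
for uv in([368,265],[355,265],[345,266],[320,268],[240,268],[225,268],[200,268]):
    X,z=pts(p,uv);L=((X-t)@Rm)[0];print(uv,L.round(4),"k~",round(np.arctan2(L[0],L[2]-.11),2))
print(bot.state()["clock"])
E
```

```text
[368, 265] [0.126  0.0429 0.0319] k~ 2.13
[355, 265] [0.116  0.0428 0.0316] k~ 2.17
[345, 266] [0.1077 0.0433 0.0342] k~ 2.18
[320, 268] [0.0888 0.0415 0.0339] k~ 2.28
[240, 268] [0.0286 0.0439 0.0384] k~ 2.76
[225, 268] [0.0285 0.078  0.1037] k~ 1.79
[200, 268] [0.0165 0.081  0.1095] k~ 1.6
10.55
```

Call:
arm_command([
  [0,0,-0.04,0,0,0,0],
  [0,0,-0.09,0,0,0,0],
  [0,0,-0.14,0,0,0,0],
  [0,0,-0.19,0,0,0,0.4],
  [-0.04,-0.03,-0.2,0,0,0,0.6],
  [-0.08,-0.06,-0.2,0,0,0,0.8],
  [-0.105,-0.071,-0.2,0,0,0,0.8],
  [-0.105,-0.071,-0.2,0,0,0,0.8],
  [-0.105,-0.071,-0.2,0,0,0,0.8],
])

```text
clock: 11.3
tool_pos: [0.527, 0.0076, 0.2933]
tool_rot: [-1.811, -2.398, 0.254]
wrist_force: [0.2, 0.6, -0.6]
opening: 0.0685
finger_force: 0.0
```

```bash
python3 - <<'E'
from h import *
v0=np.load("pose.npy");v0[4]=0;v0[5]=2.44
v,P=fit(v0,gate=0,show="w5");np.save("pose1.npy",v)
for vv in(v0,v):
    Rm,t=fpose(vv);p=P["wrist"];s=bot.state()
    print("tcp in frame",((s["tool_pos"]-t)@Rm).round(4),"open",s["opening"])
    u,w=np.meshgrid(np.arange(150,560),np.arange(0,400));uv=np.c_[u.ravel(),w.ravel()]
    X,z=pts(p,uv);L=(X-t)@Rm;ok=z>0
    def st(n,m):
        q=L[m&ok]
        if len(q):print(n,len(q),"x",np.percentile(q[:,0],[2,50,98]).round(4),"y",np.percentile(q[:,1],[2,98]).round(4),"z",np.percentile(q[:,2],[2,50,98]).round(4))
    for lo in(-.05,-.02,.01,.035):st("gate%g"%lo,(L[:,2]>.178)&(L[:,2]<.195)&(L[:,1]>lo)&(L[:,1]<lo+.02)&(abs(L[:,0])<.02))
    g=(L[:,1]>.07)&(L[:,1]<.09)&(L[:,0]>.02)&(L[:,2]>.01);q=L[g&ok]
    if len(q):print("k by depth",len(q),np.median(np.arctan2(q[:,0],q[:,2]-.11)),q.max(0))
cmd(Rm@[0,0,.163]+t,tool(v))
E
```

```text
pose [ 0.4682 -0.0052  0.2517  0.2074  0.0026  2.44  ]
wrist gate_hinge [278. 271.] [ 0.1 -1.4]
wrist gate_tip [281. 127.] [1.2 1.2]
wrist kick_hub [283.  95.] [-1.1  0.6]
side gate_hinge [301. 218.] [-3.4  0.2]
side gate_tip [268. 199.] [-3.4  2.8]
side frame [278. 262.] [-2.5 -1.9]
side frame_top [278. 212.] [ 3.3 -2.1]
tcp in frame [ 1.300e-03 -1.000e-04  2.989e-01] open 0.06812119688638543
gate-0.05 468 x [-0.0058  0.0014  0.0093] y [-0.0496 -0.0305] z [0.1816 0.1831 0.1844]
gate-0.02 514 x [-0.0054  0.0022  0.0098] y [-0.0195 -0.0003] z [0.182  0.1832 0.1844]
gate0.01 571 x [-0.0052  0.0022  0.0102] y [0.0106 0.0296] z [0.1819 0.1834 0.1849]
gate0.035 627 x [-0.0049  0.0029  0.0103] y [0.0354 0.0548] z [0.1825 0.1845 0.1866]
k by depth 4706 1.9630557879231696 [0.30821705 0.08999618 0.09674422]
tcp in frame [ 1.000e-04 -1.500e-03  2.983e-01] open 0.06812119688638543
gate-0.05 463 x [-0.0065  0.0009  0.0086] y [-0.0496 -0.0304] z [0.1816 0.1827 0.1839]
gate-0.02 515 x [-0.0071  0.0005  0.0081] y [-0.0193 -0.0004] z [0.1813 0.1827 0.1839]
gate0.01 578 x [-0.0076 -0.0001  0.0076] y [0.0103 0.0296] z [0.1811 0.1827 0.1842]
gate0.035 630 x [-0.008  -0.0004  0.0072] y [0.0355 0.0545] z [0.1816 0.1838 0.1857]
k by depth 4626 1.9728882985910423 [0.30492322 0.08999644 0.09068481]
shift [0.003, 0.0009, 0.1691] turn [-0.0018, 0.002, 0.0086] mm 135 deg 1.6 rows 3.2
```

View pics/w5.png

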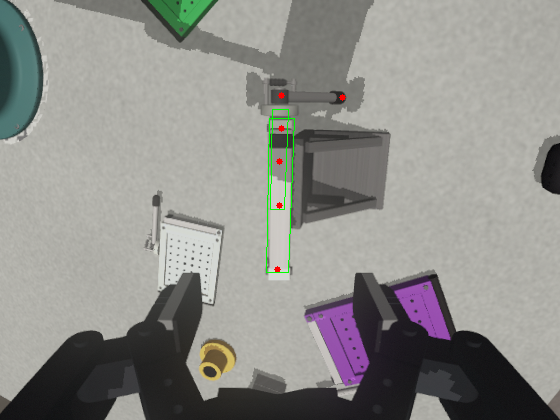

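Picture: gate shut along the rail (280,130–275), leg down and back with foot at (342,98), plate untouched at (345,175). Go down and grip.

Call:
arm_command([
  [0.003,0.001,0.03,-0.002,0.002,0.005,0.8],
  [0.003,0.001,0.07,-0.002,0.002,0.005,0.8],
  [0.003,0.001,0.11,-0.002,0.002,0.005,0.8],
  [0.003,0.001,0.14,-0.002,0.002,0.005,0.8],
  [0.003,0.001,0.16,-0.002,0.002,0.005,0.8],
  [0.003,0.001,0.171,-0.002,0.002,0.005,0.8],
  [0.003,0.001,0.171,-0.002,0.002,0.005,0.8],
  [0.003,0.001,0.171,-0.002,0.002,0.005,0.8],
], force=50)

```text
clock: 13.02
tool_pos: [0.4995, 0.0029, 0.1585]
tool_rot: [-1.827, -2.384, 0.245]
wrist_force: [0.2, 0.1, 0.0]
opening: 0.0688
finger_force: 0.0
```

```bash
python3 - <<'E'
from h import *
v=np.load("pose1.npy");v[2]=.264;np.save("pose1.npy",v);Rm,t=fpose(v);s=bot.state()
print("tcp in frame",((s["tool_pos"]-t)@Rm).round(4),"F",(s["wrist_force"]@Rm).round(2));cmd(Rm@[0,0,.161]+t,tool(v))
E
```

```text
tcp in frame [ 0.0003 -0.0004  0.1619] F [0.21 0.04 0.07]
shift [0.0005, -0.0003, 0.0011] turn [0.0002, -0.0008, -0.0002] mm 1 deg 0.2 rows 0.0
```

Call:
arm_command([
  [0,0,0,0,0,0,0.5],
  [0,0,0,0,0,0,0.3],
  [0,0,0,0,0,0,0.2],
  [0,0,0,0,0,0,0],
  [0,0,0,0,0,0,0],
  [0,0,0,0,0,0,0],
  [0,0,0,0,0,0,0],
  [0,0,0,0,0,0,0],
  [0,0,0,0,0,0,0],
], force=50)

```text
clock: 13.77
tool_pos: [0.5, 0.0029, 0.1593]
tool_rot: [-1.828, -2.386, 0.244]
wrist_force: [0.2, 0.7, 5.5]
opening: 0.0164
finger_force: 50.0
```

```bash
python3 - <<'E'
from h import *
v=np.load("pose1.npy");Rm,t=fpose(v);s=bot.state()
R0=R.from_rotvec(s["tool_rot"]).as_matrix();L=(s["tool_pos"]-t)@Rm
print("tcp in frame",L.round(4),"F",(s["wrist_force"]@Rm).round(2),"tool z tilt",np.arccos(-R0[2,2]),"x-dot",(R0.T@Rm).round(3).tolist(),s["opening"])
# rock about bead centre axis fy by -lean: desired tool pose
c=np.array([v[0],v[1],.006]);ax=Rm[:,1]
tilt=np.arctan2(*(np.array([R0[:,2]@[np.cos(v[2]),np.sin(v[2]),0],R0[2,2]])*-1))
print("tilt about y",tilt)
for a in np.linspace(0,1,9)[1:]:
    Q=R.from_rotvec(-ax*tilt*a).as_matrix()
    d=R0.T@(Q@(s["tool_pos"]-c)+c-s["tool_pos"]);w=R.from_matrix(R0.T@Q@R0).as_rotvec()
    print(round(a,3),(d/.8).round(4),(w/np.pi).round(4))
E
```

```text
tcp in frame [ 0.0006 -0.0005  0.1627] F [-0.74  0.58  5.42] tool z tilt 0.2052055324637389 x-dot [[0.001, 1.0, 0.002], [1.0, -0.001, 0.002], [0.002, 0.002, -1.0]] 0.01644285371835478
tilt about y 0.20519599578180245
0.125 [-0.    -0.005  0.   ] [-0.0082  0.     -0.    ]
0.25 [-0.     -0.01    0.0002] [-0.0163  0.     -0.    ]
0.375 [-0.     -0.0151  0.0005] [-0.0245  0.     -0.    ]
0.5 [-0.     -0.0201  0.0009] [-0.0327  0.     -0.0001]
0.625 [-0.     -0.0251  0.0015] [-0.0408  0.     -0.0001]
0.75 [-0.     -0.03    0.0021] [-0.049   0.     -0.0001]
0.875 [-0.     -0.035   0.0029] [-0.0572  0.     -0.0001]
1.0 [-0.     -0.0399  0.0039] [-0.0653  0.     -0.0001]
```

Call:
arm_command([
  [0,-0.0025,0,-0.004,0,0,0],
  [0,-0.005,0,-0.008,0,0,0],
  [0,-0.0075,0.0001,-0.0122,0,0,0],
  [0,-0.01,0.0002,-0.0163,0,0,0],
  [0,-0.0125,0.0003,-0.0204,0,0,0],
  [0,-0.015,0.0005,-0.0245,0,0,0],
  [0,-0.0175,0.0007,-0.0286,0,0,0],
  [0,-0.02,0.0009,-0.0327,0,0,0],
  [0,-0.0225,0.0012,-0.0367,0,0,0],
  [0,-0.025,0.0015,-0.0408,0,0,0],
  [0,-0.0275,0.0018,-0.045,0,0,0],
  [0,-0.03,0.0021,-0.049,0,0,0],
  [0,-0.0325,0.0025,-0.0531,0,0,0],
  [0,-0.035,0.0029,-0.0572,0,0,0],
  [0,-0.0375,0.0034,-0.0612,0,0,0],
  [0,-0.0402,0.0039,-0.066,0,0,0],
  [0,-0.0402,0.0039,-0.066,0,0,0],
  [0,-0.0402,0.0039,-0.066,0,0,0],
  [0,-0.0402,0.0039,-0.066,0,0,0],
])

```text
clock: 15.35
tool_pos: [0.4684, -0.0057, 0.163]
tool_rot: [-1.911, -2.493, -0.003]
wrist_force: [-2.0, -0.9, 7.6]
opening: 0.0165
finger_force: 50.4
```

```bash
python3 - <<'E'
from h import *
v0=np.load("pose1.npy");v0[3:]=[0,0,2.44];s=bot.state()
R0=R.from_rotvec(s["tool_rot"]).as_matrix();print("tool z",R0[:,2].round(4),"F",s["wrist_force"].round(1),"T",s["torque"].round(2),"grip",s["finger_force"],s["opening"],"qd",abs(s["qd"]).max())
v,P=fit(v0,gate=0,lean=0,show="w6",cams=("side","wrist","top"))
Rm,t=fpose(v0)
for c in("side","wrist"):
    p=P[c];u,w=np.meshgrid(np.arange(150,400),np.arange(50,300));uv=np.c_[u.ravel(),w.ravel()]
    X,z=pts(p,uv);L=(X-t)@Rm;ok=(z>0)&(abs(L[:,1])<.058)&(L[:,2]>.01)&(L[:,2]<.145)&(abs(L[:,0])<.02)
    q=L[ok];print(c,len(q))
    if len(q)>50:print("lean slope dx/dz:",[np.polyfit(q[m,2],q[m,0],1).round(4).tolist() for m in (np.ones(len(q),bool),)])
    top=(z>0)&(abs(L[:,1])<.055)&(abs(L[:,0])<.012)&(L[:,2]>.15)&(L[:,2]<.2);print("top z",np.percentile(L[top][:,2],[10,50,90]).round(4) if top.sum() else None)
p=P["side"];im=cv2.imread("pics/w6.png")[150:290,210:360];cv2.imwrite("pics/w6c.png",cv2.resize(im,None,fx=4,fy=4,interpolation=cv2.INTER_CUBIC))
E
```

```text
tool z [ 5.0e-04  1.9e-03 -1.0e+00] F [-2.  -0.9  7.6] T [-0.14  0.69  0.06] grip 50.44152081012726 0.016517390345299397 qd 0.0036114008185053736
pose [ 4.6660e-01 -7.0000e-03  2.6180e-01  1.8000e-03  5.0000e-03  2.4584e+00]
side gate_hinge [291. 226.] [-0.  -0.3]
side frame [274. 262.] [ 1.2 -2. ]
side frame_top [274. 218.] [ 0.3 -1.7]
wrist gate_tip [277. 177.] [-1.9 -0.6]
wrist kick_hub [275. 102.] [0.6 1. ]
wrist kick_foot [365.  98.] [0.1 3.9]
wrist frame_top [274. 322.] [ 1.6 -1.4]
top gate_tip [276. 229.] [ 2.5 -0.5]
top kick_hub [276. 229.] [-4.7  5.3]
top kick_foot [265. 217.] [1.3 0.2]
top frame [296. 230.] [0.1 1.9]
top frame_top [296. 222.] [1.4 1.2]
side 1069
lean slope dx/dz: [[0.0367, -0.0101]]
top z [0.1543 0.1726 0.1837]
wrist 0
top z [0.1818 0.1833 0.1852]
```

View pics/w6c.png

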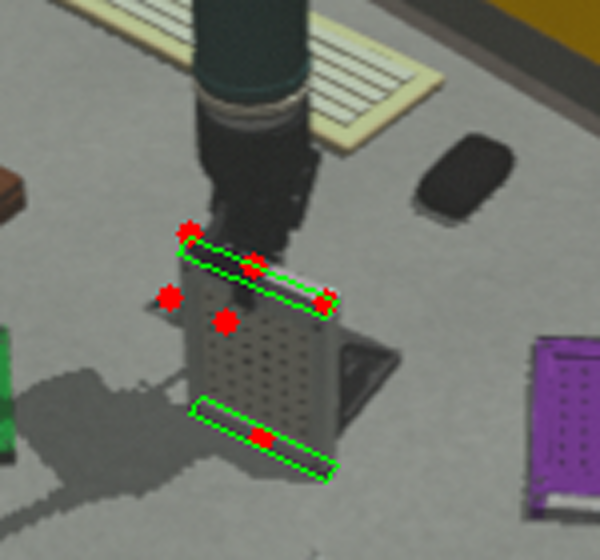

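Frame upright in the gripper, plate free behind it at (370,370). Check the tilt more carefully before handing in.

```bash
python3 - <<'E'
from h import *
v0=np.load("pose1.npy");v0[3:]=[0,0,2.44];Rm,t=fpose(v0)
for c in("side","top"):
    p=bot.snapshot(c);u,w=np.meshgrid(np.arange(235,330),np.arange(160,290));uv=np.c_[u.ravel(),w.ravel()]
    X,z=pts(p,uv);L=(X-t)@Rm;ok=(z>0)&(abs(L[:,1])<.05)&(L[:,2]>.02)&(L[:,2]<.125)&(abs(L[:,0])<.025)
    q=L[ok];print(c,len(q))
    if len(q)<50: continue
    A=np.c_[q[:,1:],np.ones(len(q))];s=least_squares(lambda b:A@b-q[:,0],[0,0,0],loss="soft_l1",f_scale=.002)
    print("dx/dy,dx/dz,off",s.x.round(4))
    for lo in np.arange(.02,.125,.015):
        m=(q[:,2]>lo)&(q[:,2]<lo+.015);print(lo.round(3),m.sum(),np.percentile(q[m,0],[10,50,90]).round(4) if m.any() else "")
s=bot.state();print(s["wrist_force"].round(2),s["torque"].round(2))
E
```

```text
side 759
dx/dy,dx/dz,off [-0.0057  0.034  -0.0088]
0.02 144 [-0.0138 -0.009  -0.0054]
0.035 96 [-0.0084 -0.0067 -0.0052]
0.05 99 [-0.0079 -0.0059 -0.0042]
0.065 102 [-0.0083 -0.0059 -0.0043]
0.08 105 [-0.0078 -0.0058 -0.004 ]
0.095 100 [-0.0081 -0.0057 -0.0036]
0.11 113 [-0.007  -0.0051 -0.0036]
top 103
dx/dy,dx/dz,off [-0.0043  0.0455 -0.0091]
0.02 45 [-0.0114 -0.0087 -0.0059]
0.035 14 [-0.0066 -0.0061 -0.0056]
0.05 12 [-0.0062 -0.0057 -0.0052]
0.065 12 [-0.0056 -0.0052 -0.0049]
0.08 7 [-0.0058 -0.0055 -0.0051]
0.095 9 [-0.0053 -0.0052 -0.0047]
0.11 4 [-0.0054 -0.0051 -0.0049]
[-2.08 -0.87  8.09] [-0.19  0.77  0.03]
```

```bash
python3 -c "
from h import *
s=bot.state();print(s['clock'],abs(s['qd']).max(),s['finger_force'],s['wrist_force']);print(bot.close_job())"
```

```text
16.5 0.0017383715522746573 50.49411714076996 [-2.08103303 -0.87387833  8.08665284]
the job is handed in; nothing more can be done
None
```

I handed the job in at 16.5 s. By my measurements the gate is shut and the kickstand fully down. The frame is gripped upright at 50 N, about 0.02 rad off vertical, with its foot on the bench and clear of the angle plate. The hand-in returned no verdict.

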